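# Seat the component carousel on its indexing base

### The arm

A 6-joint arm with a two-finger parallel gripper is mounted at the origin on a cart in front of the work surface, level with it; the furniture and walls round the work are solid. World frame = base frame: x ahead of the robot, y to its left, z up, the work surface at z = 0. Lengths are in m, angles in rad, forces in N, time in s.
With the tool pointing down it reaches from about 0.35 to 0.775 m from the base axis. Payload 7.3 kg.
Tool frame: the origin (TCP) lies midway between the tips of the shut fingers; the grasp point (between the pads) lies 19 mm behind it (robot.tcp_to_grasp is the distance from the TCP to the grasp point, in m); z points along the fingers, y is the line along which they close (so a half turn about z gives the same grasp; the last joint's range is limited). The gripper opens to 92 mm and grips with 3 to 60 N. Pads are 19 mm wide; open, the fingers measure 130 mm over their backs; the gripper's body (75 mm by 190 mm) begins 47 mm behind the grasp point.
Start: joints at [-1.279, 0.342, 1.524, -0, 1.275, -0.146], TCP at [0.223, -0.475, 0.227] pointing down, gripper open.
Joint ranges: [-2.53, 2.53], [-0.77, 2.02], [0.04, 2.7], [-1, 4.14], [0.28, 2.66], [-3.11, 3.11]. Speed limits (rad/s): [2.57, 2.57, 3.14, 3.14, 3.14, 3.14].

### API

Orientations are given as [roll, pitch, yaw] about the fixed x, y, z axes, in that order (R = Rz(yaw) Ry(pitch) Rx(roll)).
In Python, from cell import readout, cams, ticket, robot gives the robot as it stands. The module is installed in compiled form; this text tells all that it offers.
- The arm moves only by the tool jog_arm, never from a script. Its argument "plan" is a list of rows, each a list of 5 numbers: the shift along the world's x, y, z each as a share of 0.08 m, from -1 to 1, then the turn about the world's z as a share of 90 degrees, from -1 to 1, then the opening, from -1 (shut) to 1 (fully open). A call has 1 to 12 rows; each row is the pose to reach, as a shift and turn from the pose commanded when the call began; what a row does not reach only later rows make up. A row lasts 1/10 s, in which the tool goes at most 50 mm and 8.59 degrees, less where a joint would pass 70% of its speed; a pose out of reach is approached as far as the arm can. A call with a number of a shift or a turn outside -1 to 1 is refused whole. A call with a gripper value outside its range is refused whole. The fingers move at their own pace and stop on an object; "squeeze" is the grip in N (left out, the last holds). Time passes only in rows, so rows that repeat a pose let the fingers close. It gives the time, the measured TCP pose, the force, the opening and the grip force at its end, in the units of the state.
- readout.observe(): the state, without advancing time (a new reading comes with each control period).
- cams.read_camera(name): name is "scene" or "top" or "wrist"; returns the picture (480x640x3 uint8, blue, green, red); there is no depth.
- cams.calibration(name): a dict with "K" (3x3 intrinsics, pixels), "world_from_camera" (4x4, takes a point from camera to world coordinates). Camera axes: x right, y down, z forward; pixel columns grow to the right and rows downward; lengths in m; the calibration is good to about 2 mm. A picture is of the moment at which its call begins: read the wrist's pose just before it. calibration takes no time and is no camera call; for the wrist camera it gives the pose at the moment of the call.
- ticket.hand_in(): hands the job in; it is judged then, once.
The state is a dict: "time": time; "qpos": joint angles; "qvel": joint speeds; "joint_efforts": joint torques, N m; "tool_pos": TCP position; "tool_rot": TCP orientation; "contact_force": force on the tool from outside, world axes, zero at the start; "torque": the same for the moment, N m; "opening": finger opening in m; "grip_force": force on a finger pad.
Only numpy, scipy, OpenCV 4.12 (cv2) and the standard library are available. Lean on these libraries where they do the work, as an engineer would, in place of code of your own. Each camera call takes 0.05 s, during which the arm holds its last target. There are 200 camera calls.

### The job

The round component carousel has been set back on its indexing base, but it is turned the wrong way and still stands up on the base's spring plungers. Turn it round with a fingertip until the notch in its rim is over the locating pin, then press it down with the fingertips until it is fully home and flat on the base, and let go. Do not lift the carousel off, and leave the tools and parts around it where they lie.

Things in the scene. Friction and masses are not known exactly. Their poses are not given: they have to be found in the camera images.
- index_base: Round aluminium indexing base, fixed, 200 mm across (screw ears and a rear socket reach 118 mm from its axis). Origin: centre of its underside, on the bench; z up; its own -x axis points from the centre to the locating pin. Its flat top, the carousel's seat, is 30 mm above the origin. A steel spigot 40 mm across, 14 mm high, rises from its middle.
- seat (a point): Centre of the base's seat, at the foot of the spigot. Three spring-loaded balls round the spigot hold the carousel up, its origin 8 mm above the seat, where it turns freely. Pressing it past them takes about 3 to 6 N; home, its origin is on the seat. Pressed while the notch is off the pin it is stopped by the pin, goes down crooked and may stay so, its middle 2 to 4 mm up.
- pin_tip (a point): Top of the locating pin on the base: a bullet-nosed steel pin 8 mm thick, 6 mm high above the seat, 87 mm from the base's axis, half of it outside the edge of the carousel.
- carousel: Black plastic component carousel, loose, about 0.22 kg: a round tray 176 mm across and 20 mm high with six open pockets round a central boss. Origin: centre of its underside; z up; its own -x axis points from the centre to the notch in its lip. Floor and lip 4 mm thick. A blind bore under the boss sits over the spigot with 0.7 mm play all round.
- notch (a point): Middle of the notch in the carousel's outer lip, on its underside, 87 mm from the axis. The notch is 14 mm wide, so the 8 mm pin has 3 mm to each side. Straight above the pin when the carousel is turned right.
- boss_top (a point): Centre of the flat top of the carousel's boss, 20 mm above the tray's origin: the place to press. The boss is 52 mm across; a white line on it points to the notch.
- pocket (a point): Point on the floor (4 mm above the tray's origin) in the middle of the pocket next to the notch, 55 mm from the axis on the tray's -x axis; the other pockets follow every 60 degrees. Between pockets stand radial walls, 3 mm thick, tops 20 mm above the origin, half way between the pocket middles; a pocket is 52 mm wide here. The rim wall, 78 mm from the axis, is lower: top 12 mm above the origin.
- tweezers_flat: Fine tweezers, 122 mm, lying beside the base: a bystander.
- flux_pot: Low round tin, 43 mm across and 19 mm high, near the base: a bystander.
- driver_red: Thin screwdriver with a red handle, 135 mm, lying to the left: a bystander.
- driver_blue: Thin screwdriver with a blue handle, 135 mm, lying to the left: a bystander.

How it is judged:
By the outcome, as a careful person would: the job done as asked, in the order asked, and still so for the second after the job is handed in, with the robot touching nothing.
It also fails if it takes over 58 s, if anything falls off the work surface, if the arm or the gripper's body presses on something with over 40 N, if the wrist force passes 120 N, or if a joint passes its speed limit or range.

## Working session

There is one attempt and no reset: what is moved stays moved. The work goes in short steps, Python scripts to look and compute and a tool call to move; the robot and the scene stay as the last step left them, time stands still between calls to the robot, and variables do not carry over. Pictures are saved under pics/ and viewed, at most 10 in all, crops included, and the job is handed in when it is done.

Besides the shell and the picture viewer there is one more tool, called after "Emit:" as name(argument=value, ...) on one line, values as JSON. jog_arm: Moves the arm, as the interface text tells. Shift numbers are shares of 0.08 m and turn numbers shares of 90 degrees, none past 1 either way. Its arguments: {"type":"object","properties":{"plan":{"type":"array"},"squeeze":{"type":"number"}},"required":["plan"]}

```bash
mkdir -p pics
python3 - <<'E'
from cell import readout,cams
import cv2,numpy as np
for n in("top","scene"):
    cv2.imwrite(f"pics/{n}0.png",cams.read_camera(n))
    c=cams.calibration(n);print(n,np.round(c["K"],1).tolist(),np.round(c["world_from_camera"],3).tolist())
s=readout.observe();print(s)
E
```

```text
top [[477.6, 0.0, 321.3], [0.0, 477.6, 246.3], [0.0, 0.0, 1.0]] [[0.02, -0.981, 0.192, 0.389], [-1.0, -0.02, 0.004, 0.293], [0.0, -0.192, -0.981, 0.916], [0.0, 0.0, 0.0, 1.0]]
scene [[594.2, 0.0, 320.9], [0.0, 594.2, 248.6], [0.0, 0.0, 1.0]] [[-0.778, -0.271, 0.567, -0.016], [-0.628, 0.337, -0.701, 1.018], [-0.001, -0.902, -0.432, 0.514], [0.0, 0.0, 0.0, 1.0]]
{'time': 0.1, 'qpos': array([-1.27897243e+00,  3.42627407e-01,  1.52486986e+00,  2.59260819e-05,
        1.27538044e+00, -1.46004358e-01]), 'qvel': array([-0.00018431, -0.00101232, -0.00255326, -0.00184683,  0.00017376,
       -0.00032459]), 'joint_efforts': array([ 2.33865685e-03, -4.32003343e+01, -2.44695175e+01,  7.19865435e-02,
        5.26276580e-02, -4.56157215e-05]), 'tool_pos': array([ 0.22251488, -0.47514588,  0.22614578]), 'tool_rot': array([-3.14032488e+00, -2.11486300e-04,  4.37820559e-01]), 'contact_force': array([ 1.09898741, -0.85269466,  0.81603382]), 'torque': array([0.01318443, 0.00645158, 0.03026416]), 'grip_force': 0.0, 'opening': 0.09185759739650017}
```

View pics/top0.png

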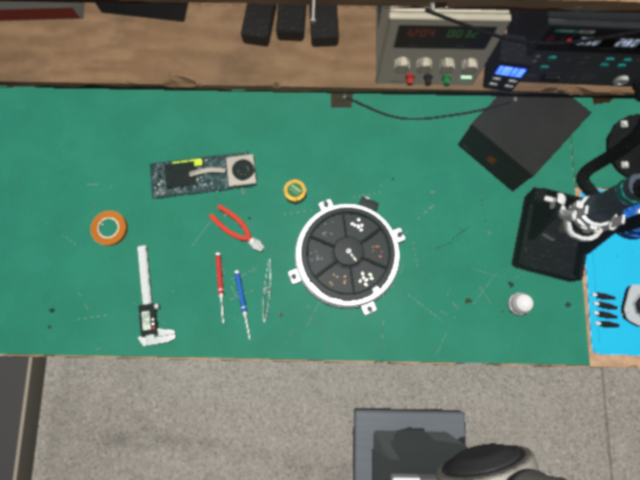

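View pics/scene0.png

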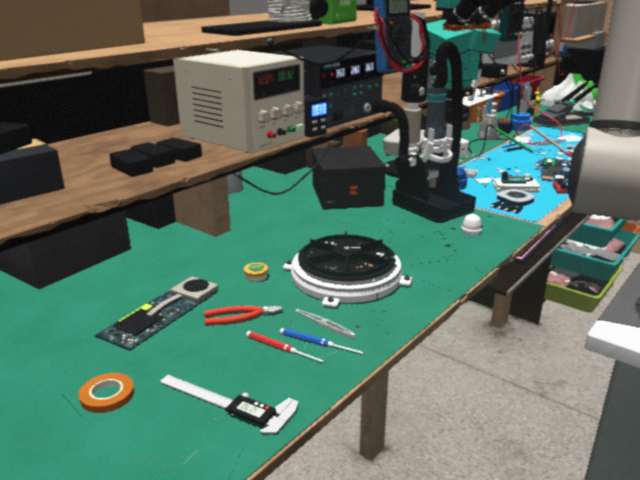

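The top view shows the carousel centred near (350,253), a dark socket at (369,203), and the white line on the boss pointing down and to the right. I'll enlarge that area.

Run:
```python
import cv2
i=cv2.imread("pics/top0.png")[190:320,280:420]
cv2.imwrite("pics/crop0.png",cv2.resize(i,None,fx=4.6,fy=4.6,interpolation=cv2.INTER_CUBIC))
```

```text
(no output)
```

View pics/crop0.png

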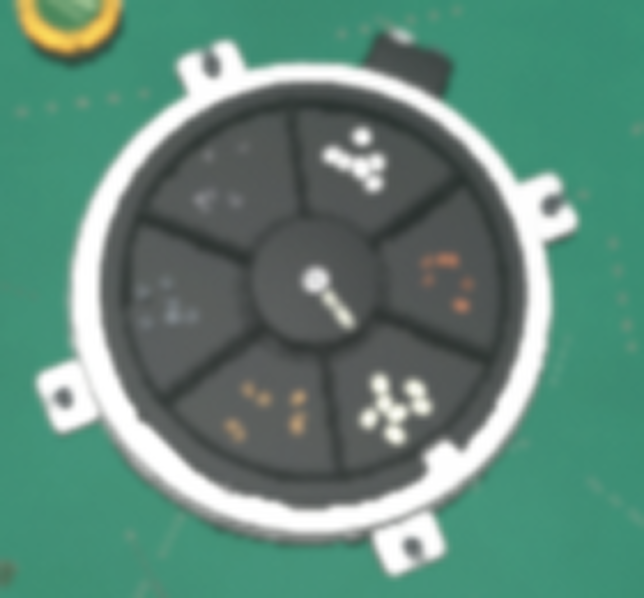

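The notch is at crop (440,458), matching the white line, and the socket is at crop (410,65). The pin should be opposite it, near (220,510). Next I'll compute world positions and bring the wrist camera over.

```bash
cat > h.py <<'E'
from cell import readout,cams,ticket,robot
import cv2,numpy as np
def p2w(n,uv,z,c=None):
    c=c or cams.calibration(n);T=c["world_from_camera"]
    d=T[:3,:3]@np.linalg.inv(c["K"])@np.array([uv[0],uv[1],1.]);return T[:3,3]+d*(z-T[2,3])/d[2]
def w2p(n,p,c=None):
    c=c or cams.calibration(n);T=c["world_from_camera"];q=c["K"]@(T[:3,:3].T@(np.asarray(p)-T[:3,3]));return q[:2]/q[2]
E
python3 - <<'E'
from h import *
f=lambda u,v,z:p2w("top",(280+(u+.5)/4.6-.5,190+(v+.5)/4.6-.5),z)
c=f(315,280,.058);print("c",c)
for n,u,v,z in(("notch",440,458,.042),("sock",410,65,.02),("line",348,322,.058),("ear",210,65,.01),("ear",550,205,.01),("ear",410,548,.01),("ear",63,397,.01)):
    p=f(u,v,z);d=p-c;print(n,p,np.hypot(*d[:2]),np.degrees(np.arctan2(d[1],d[0])))
T=cams.calibration("wrist")
s=readout.observe();print(s["tool_pos"],T["world_from_camera"].round(3),T["K"].round(0))
E
```

```text
c [0.55065346 0.24659171 0.058     ]
notch [0.48254938 0.19526448 0.042     ] 0.0852798390049021 -142.99618118435836
sock [0.6511192  0.20526508 0.02      ] 0.10863358025570258 -22.359839751679164
line [0.53401101 0.23337346 0.058     ] 0.02125308193715883 -141.54168985968138
ear [0.6522944  0.28979994 0.01      ] 0.11044378879970261 23.030663015938273
ear [0.59392308 0.14510592 0.01      ] 0.11032508866140477 -66.90847437379053
ear [0.44878158 0.20403993 0.01      ] 0.11040169612737619 -157.32975578252604
ear [0.50814084 0.34813212 0.01      ] 0.11008078187786037 112.7179338948055
[ 0.22251488 -0.47514588  0.22614578] [[ 0.423 -0.861 -0.282  0.298]
 [-0.906 -0.402 -0.13  -0.44 ]
 [-0.001  0.311 -0.951  0.384]
 [ 0.     0.     0.     1.   ]] [[370.   0. 324.]
 [  0. 370. 244.]
 [  0.   0.   1.]]
```

Centre is (0.551,0.247). The pin is at about 157.6° and the notch at about -142.3°, so the carousel needs about -60°. I'll straddle the boss with the open fingers in two opposite pockets and turn about the axis. First I'll move over in steps.

Emit:
jog_arm(plan=[[0.2,0.5,0,0,1],[0.4,1,0,0,1],[0.4,1,0,0,1]])

```text
time: 0.4
tool_pos: [0.2556, -0.3912, 0.2264]
tool_rot: [-3.139, -0.001, 0.441]
contact_force: [-0.3, -0.3, 0.6]
opening: 0.092
grip_force: 0.0
```

Emit:
jog_arm(plan=[[0.2,0.5,0,0,1],[0.4,1,0,0,1],[0.4,1,0,0,1]])

```text
time: 0.7
tool_pos: [0.2874, -0.3118, 0.2266]
tool_rot: [-3.14, -0.001, 0.441]
contact_force: [-0.1, -0.5, 0.2]
opening: 0.092
grip_force: 0.0
```

Emit:
jog_arm(plan=[[0.2,0.5,0,0,1],[0.4,1,0,0,1],[0.4,1,0,0,1]])

```text
time: 1.0
tool_pos: [0.3194, -0.2324, 0.2267]
tool_rot: [-3.14, -0.001, 0.442]
contact_force: [0.4, 0.9, -0.6]
opening: 0.0916
grip_force: 0.0
```

Emit:
jog_arm(plan=[[0.2,0.5,0,0,1],[0.4,1,0,0,1],[0.4,1,0,0,1]])

```text
time: 1.3
tool_pos: [0.3516, -0.1528, 0.2267]
tool_rot: [-3.141, -0.001, 0.442]
contact_force: [0.1, -1.0, -0.3]
opening: 0.0922
grip_force: 0.0
```

Emit:
jog_arm(plan=[[0.2,0.5,0,0,1],[0.5,1,0,0,1],[0.5,1,0,0,1]])

```text
time: 1.6
tool_pos: [0.3926, -0.0729, 0.2268]
tool_rot: [3.142, -0.001, 0.443]
contact_force: [0.3, -1.2, 0.5]
opening: 0.0917
grip_force: 0.0
```

Emit:
jog_arm(plan=[[0.2,0.5,0,0,1],[0.5,1,0,0,1],[0.5,1,0,0,1]])

```text
time: 1.9
tool_pos: [0.4328, 0.0065, 0.2267]
tool_rot: [3.141, -0.001, 0.442]
contact_force: [-0.5, -0.3, 0.6]
opening: 0.092
grip_force: 0.0
```

Emit:
jog_arm(plan=[[0.2,0.5,0,0,1],[0.5,1,0,0,1],[0.5,1,0,0,1]])

```text
time: 2.2
tool_pos: [0.473, 0.0861, 0.2264]
tool_rot: [3.141, -0.001, 0.44]
contact_force: [0.0, -0.1, -0.3]
opening: 0.0918
grip_force: 0.0
```

Emit:
jog_arm(plan=[[0.25,0.5,0,0.09,1],[0.5,1,0,0.18,1],[0.5,1,0,0.24,1],[0.5,1,0,0.24,1]])

```text
time: 2.6
tool_pos: [0.5111, 0.1631, 0.226]
tool_rot: [3.142, 0.002, 0.816]
contact_force: [-1.0, -0.7, 0.3]
opening: 0.092
grip_force: 0.0
```

Emit:
jog_arm(plan=[[0.25,0.5,0,0.09,1],[0.47,1,0,0.18,1],[0.47,1,0,0.24,1],[0.47,1,0,0.24,1]])

```text
time: 3.0
tool_pos: [0.5486, 0.2429, 0.2261]
tool_rot: [-3.141, 0.001, 1.19]
contact_force: [0.1, -0.1, -0.0]
opening: 0.0919
grip_force: 0.0
```

Run:
```python
from h import *
s=readout.observe();print(s["tool_pos"],s["tool_rot"])
c=cams.calibration("wrist");np.save("c1.npy",c,allow_pickle=True)
cv2.imwrite("pics/w1.png",cams.read_camera("wrist"))
C=np.array([.5507,.2466,0])
print("boss",w2p("wrist",C+[0,0,.058],c))
for a in(157.6,-22.4,-142.3):
    r=np.radians(a);print(a,w2p("wrist",C+[.087*np.cos(r),.087*np.sin(r),.038],c))
```

```text
[0.54863904 0.24290937 0.22608864] [-3.14113985e+00  1.48803828e-03  1.18955994e+00]
boss [325.19593906 215.14646752]
157.6 [234.0855922 209.4021384]
-22.4 [416.09709806 210.89149383]
-142.3 [281.90090818 282.17619504]
```

View pics/w1.png

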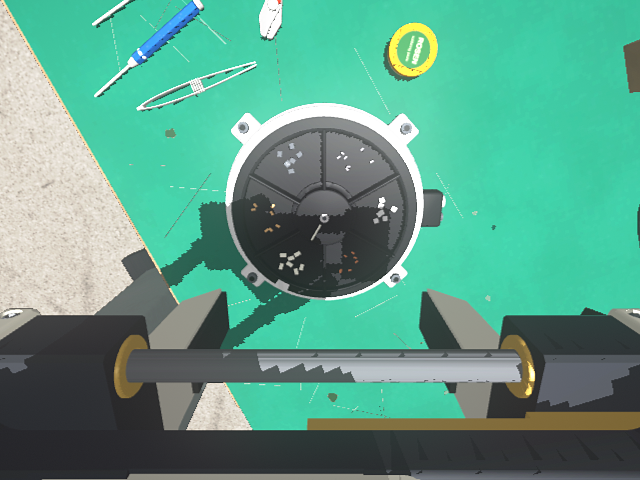

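Wrist view: boss dot at (324,218), notch at (283,286), socket at right (432,207). The pin should be near (234,212), so I'll zoom in there.

Run:
```python
from h import *
i=cv2.imread("pics/w1.png")[95:307,215:430]
j=np.clip(255*(i/255.)**.6,0,255).astype(np.uint8)
cv2.imwrite("pics/w1c.png",cv2.resize(j,(601,593),interpolation=cv2.INTER_CUBIC))
c=np.load("c1.npy",allow_pickle=True).item()
print(p2w("wrist",(324.3,217.8),.058,c))
for n,uv,z in(("notch",(283,286),.042),("e",(243,127),.01),("e",(406,128),.01),("e",(396,279),.01),("e",(252,277),.01),("sock",(432,208),.02)): print(n,p2w("wrist",uv,z,c))
```

```text
[0.54902678 0.24461105 0.058     ]
notch [0.48231286 0.19060639 0.042     ]
e [0.50540811 0.34619604 0.01      ]
e [0.65091255 0.28662491 0.01      ]
e [0.59178814 0.13975311 0.01      ]
e [0.446037   0.20095157 0.01      ]
sock [0.64951885 0.20472352 0.02      ]
```

View pics/w1c.png

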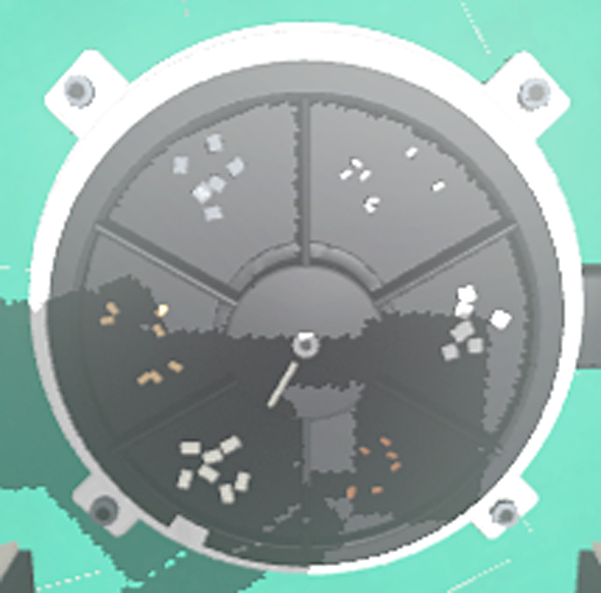

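The carousel's pockets line up with the current finger line (-22°/158°). I'll centre and go down to TCP z≈0.050, above the small parts and below the wall tops.

Emit:
jog_arm(plan=[[0.015,0.03,-0.5,0,1],[0.015,0.03,-1,0,1],[0.015,0.03,-1,0,1]])

```text
time: 3.35
tool_pos: [0.5463, 0.2439, 0.142]
tool_rot: [-3.134, 0.007, 1.186]
contact_force: [-1.4, 0.3, -0.9]
opening: 0.0917
grip_force: 0.0
```

Emit:
jog_arm(plan=[[0,0,-0.4,0,1],[0,0,-0.7,0,1],[0,0,-1,0,1],[0,0,-1,0,1],[0,0,-1,0,1]])

```text
time: 3.85
tool_pos: [0.5505, 0.2463, 0.0687]
tool_rot: [3.14, -0.001, 1.189]
contact_force: [0.2, -0.3, 0.1]
opening: 0.0915
grip_force: 0.0
```

Emit:
jog_arm(plan=[[0,0,-0.1,0,1],[0,0,-0.2,0,1],[0,0,-0.2,0,1],[0,0,-0.2,0,1]])

```text
time: 4.25
tool_pos: [0.5493, 0.2469, 0.0508]
tool_rot: [-3.142, 0.0, 1.192]
contact_force: [-0.1, 0.6, 0.4]
opening: 0.0919
grip_force: 0.0
```

Emit:
jog_arm(plan=[[0,0,0,-0.06,1],[0,0,0,-0.12,1],[0,0,0,-0.16,1],[0,0,0,-0.18,1],[0,0,0,-0.2,1],[0,0,0,-0.22,1],[0,0,0,-0.24,1],[0,0,0,-0.27,1],[0,0,0,-0.3,1],[0,0,0,-0.33,1],[0,0,0,-0.36,1],[0,0,0,-0.4,1]])

```text
time: 5.45
tool_pos: [0.5497, 0.247, 0.0512]
tool_rot: [3.141, -0.001, 0.561]
contact_force: [-0.6, 0.1, 1.0]
opening: 0.0917
grip_force: 0.2
```

Emit:
jog_arm(plan=[[0,0,0,-0.03,1],[0,0,0,-0.06,1],[0,0,0,-0.1,1],[0,0,0,-0.14,1],[0,0,0,-0.18,1],[0,0,0,-0.22,1],[0,0,0,-0.25,1],[0,0,0,-0.28,1],[0,0,0,-0.3,1],[0,0,0,-0.32,1],[0,0,0,-0.33,1],[0,0,0,-0.33,1]])

```text
time: 6.65
tool_pos: [0.5495, 0.247, 0.051]
tool_rot: [-3.142, -0.0, 0.045]
contact_force: [-1.1, 0.1, -0.4]
opening: 0.0919
grip_force: 0.0
```

Run:
```python
from h import *
s=readout.observe();print(s["tool_pos"],s["tool_rot"])
w=cams.read_camera("wrist");t=cams.read_camera("top")
cv2.imwrite("pics/w2.png",w);cv2.imwrite("pics/t2.png",t)
o=np.zeros((480,800,3),np.uint8);o[:,:480]=cv2.resize(w,None,fx=.75,fy=.75)[:, :480].copy() if 0 else cv2.resize(w,(480,360))[[*range(360)]+[359]*120]
o[:,480:]=cv2.resize(t[190:320,290:410],(320,347))[[*range(347)]+[346]*133]
cv2.imwrite("pics/m2.png",o)
```

```text
[0.54950545 0.246996   0.05099887] [-3.14157204e+00 -3.45074937e-04  4.51792049e-02]
```

View pics/m2.png

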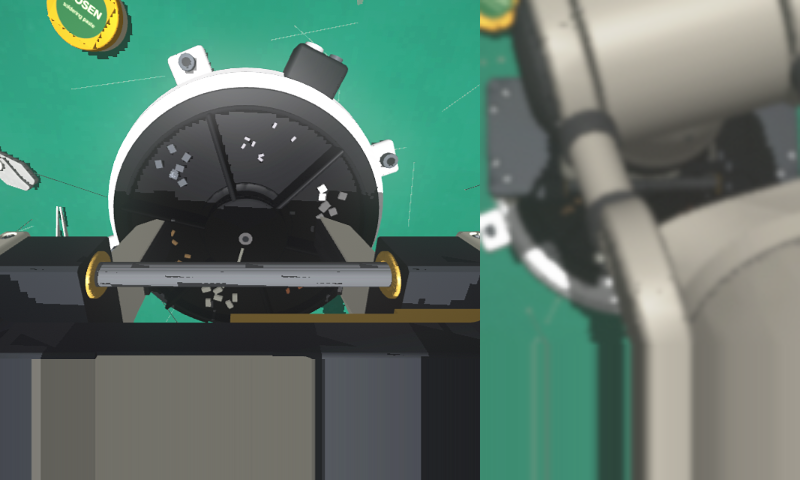

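The wrist view shows the boss dot at (246,239) and the white line to (240,262), in 0.75-scaled pixels. Walls run (231,200)-(210,115) and (279,191)-(341,150). I'll compute the angle.

Run:
```python
from h import *
c=cams.calibration("wrist")
f=lambda u,v,z=.058:p2w("wrist",(u/.75,v/.75),z,c)
a=lambda p,q:np.degrees(np.arctan2(*(q-p)[1::-1]))
b=f(246,239);print(b)
print("line",a(b,f(240.5,262)),"walls",a(f(231,200),f(210,115)),a(f(279,191),f(341,150)),"sock",a(b,f(316,72,.02)))
p=[f(190,62,.01),f(389,160,.01)];print("ears",a(*p), p)
```

```text
[0.54795176 0.24452926 0.058     ]
line 170.74607201290846 walls 14.76544233990855 -51.59855888087879 sock -21.932525044450475
ears -112.45508261547796 [array([0.65057635, 0.28588906, 0.01      ]), array([0.59066915, 0.140939  , 0.01      ])]
```

Emit:
jog_arm(plan=[[0,0,0,-0.02,1],[0,0,0,-0.04,1],[0,0,0,-0.06,1],[0,0,0,-0.08,1],[0,0,0,-0.1,1],[0,0,0,-0.11,1],[0,0,0,-0.11,1],[0,0,0,0,1],[0,0,0,0.07,1],[0,0,0,0.07,1]])

```text
time: 7.75
tool_pos: [0.5494, 0.2469, 0.0507]
tool_rot: [3.141, 0.0, 0.157]
contact_force: [1.2, 0.0, -0.5]
opening: 0.0915
grip_force: 0.0
```

Emit:
jog_arm(plan=[[0,0,0.3,0,1],[0,0,0.6,0,1],[0,0,1,0.09,1],[0,0,1,0.18,1],[0,0,1,0.27,1],[0,0,1,0.36,1],[0,0,1,0.45,1],[0,0,1,0.54,1],[0,0,1,0.6,1],[0,0,1,0.6,1]])

```text
time: 8.75
tool_pos: [0.5494, 0.2469, 0.1307]
tool_rot: [3.142, 0.0, 1.095]
contact_force: [-0.3, 0.5, -0.0]
opening: 0.0915
grip_force: 0.0
```

Emit:
jog_arm(plan=[[0,0,0.5,0,1],[0,0,1,0,1],[0,0,1,0,1],[0,0,1,0,1]])

```text
time: 9.15
tool_pos: [0.5497, 0.247, 0.2117]
tool_rot: [3.14, -0.002, 1.094]
contact_force: [-0.1, -0.2, -0.8]
opening: 0.0917
grip_force: 0.0
```

Run:
```python
from h import *
s=readout.observe();print(s["tool_pos"],s["tool_rot"])
c=cams.calibration("wrist");np.save("c3.npy",c,allow_pickle=True)
w=cams.read_camera("wrist");cv2.imwrite("pics/w3.png",w)
# rectified top-down view at seat-lip height, 0.4 mm/px, image right=+x world, up=+y
C=np.array([.549,.2455]);h=.12
P=[C+[-h,h],C+[h,h],C+[h,-h],C+[-h,-h]]
src=np.float32([w2p("wrist",[*p,.042],c) for p in P])
M=cv2.getPerspectiveTransform(src,np.float32([[0,0],[600,0],[600,600],[0,600]]))
r=cv2.warpPerspective(w,M,(600,600),flags=cv2.INTER_CUBIC)
cv2.imwrite("pics/r3.png",np.clip(255*(r/255.)**.6,0,255).astype(np.uint8))
```

```text
[0.54972609 0.24701368 0.21165871] [ 3.13990618e+00 -1.53836686e-03  1.09386604e+00]
```

View pics/r3.png

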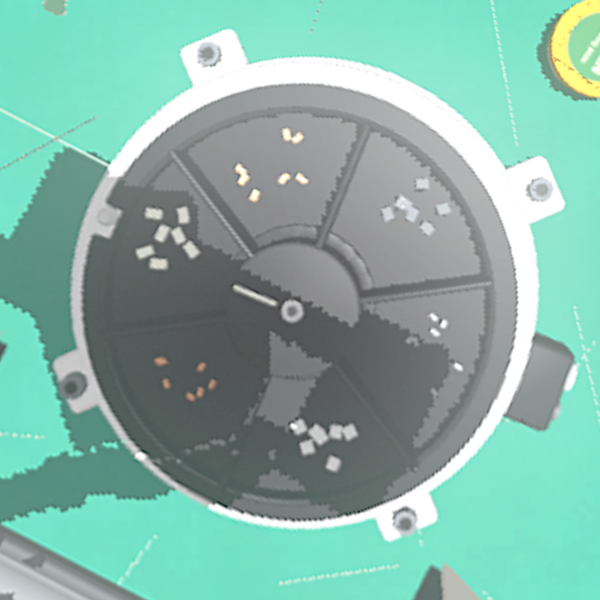

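The rectified view shows the pin head in the notch at about (106,219), with the socket opposite at (543,381). I'll zoom in to check the centring.

Run:
```python
from h import *
c=np.load("c3.npy",allow_pickle=True).item();w=cv2.imread("pics/w3.png")
C=np.array([.549,.2455]);
# zoom, axes rotated: image up = radially outward at 157.7deg, right = clockwise direction, 0.075mm/px
a=np.radians(157.7);e=np.array([np.cos(a),np.sin(a)]);t=np.array([e[1],-e[0]])
g=C+.084*e;h=.02
P=[g-h*t+h*e,g+h*t+h*e,g+h*t-h*e,g-h*t-h*e]
M=cv2.getPerspectiveTransform(np.float32([w2p("wrist",[*p,.040],c) for p in P]),np.float32([[0,0],[500,0],[500,500],[0,500]]))
r=cv2.warpPerspective(w,M,(500,500),flags=cv2.INTER_CUBIC)
cv2.imwrite("pics/z3.png",np.clip(255*(r/255.)**.6,0,255).astype(np.uint8))
f=lambda u,v,z: p2w("wrist",w2p("wrist",[C[0]-.12+u*.0004,C[1]+.12-v*.0004,.042],c),z,c)
A=lambda p,q:np.degrees(np.arctan2(*(q-p)[1::-1]))
E=[f(208,54,.01),f(539,189,.01),f(405,520,.01),f(73,385,.01)];m=sum(E)/4;b=f(291.5,311,.058)
print("ears",m,[A(m,p) for p in E],"boss",b,"line",A(b,f(236,287.5,.058)),"notch",A(m,f(106.5,220,.042)))
for p,q in(((248,252),(175,155)),((321,243),(365,130)),((361,296),(489,285))):print("wall",A(f(*p,.058),f(*q,.058)))
```

```text
ears [0.54798185 0.24377777 0.01      ] [np.float64(112.86387926501614), np.float64(22.833654177917534), np.float64(-67.03181026350397), np.float64(-157.2102864007377)] boss [0.5476473  0.24503008 0.058     ] line 157.05106271907673 notch 156.1787675220678
wall 126.96428928946519
wall 68.72503002829335
wall 4.911788172506005
```

View pics/z3.png

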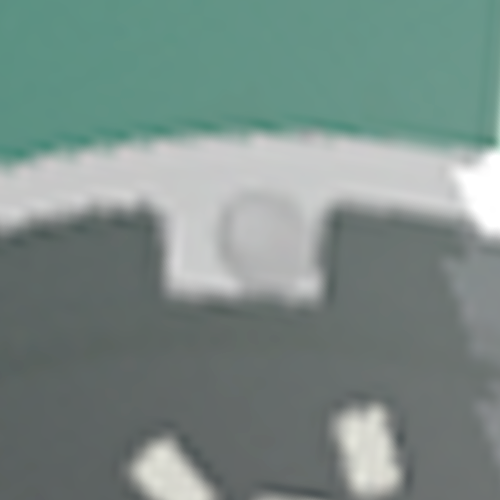

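Run:
```python
from h import *
c=np.load("c3.npy",allow_pickle=True).item();print(c["world_from_camera"][:3,3])
C=np.array([.549,.2455]);a=np.radians(157.7);e=np.array([np.cos(a),np.sin(a)]);t=np.array([e[1],-e[0]])
g=C+.084*e;h=.02
P=[g-h*t+h*e,g+h*t+h*e,g+h*t-h*e,g-h*t-h*e]
M=cv2.getPerspectiveTransform(np.float32([w2p("wrist",[*p,.040],c) for p in P]),np.float32([[0,0],[500,0],[500,500],[0,500]]))
Z=lambda p:cv2.perspectiveTransform(np.float32([[w2p("wrist",p,c)]]),M)[0,0]
for m in((.548,.2438),(.5477,.2450)):
  A=np.radians(157.86);E=np.array([np.cos(A),np.sin(A)]);T=np.array([E[1],-E[0]]);m=np.array(m)
  for z in(.032,.034,.036):print("pin",z,Z([*(m+.087*E),z]))
  for s,z in((-7,.038),(-7,.042),(7,.042)):print("notch edge",s,z,Z([*(m+.085*E+s*.001*T),z]))
```

```text
[0.58750916 0.32155066 0.36952779]
pin 0.032 [248.38531 236.86719]
pin 0.034 [242.04422 230.02571]
pin 0.036 [235.62708 223.10197]
notch edge -7 0.038 [142.2302  241.18677]
notch edge -7 0.042 [127.94184 227.2221 ]
notch edge 7 0.042 [304.0097  226.73055]
pin 0.032 [260.5454  227.92302]
pin 0.034 [254.27673 221.02809]
pin 0.036 [247.93286 214.0505 ]
notch edge -7 0.038 [154.6101  232.08061]
notch edge -7 0.042 [140.47295 218.00473]
notch edge 7 0.042 [316.54086 217.51308]
```

Projecting an aligned pin and notch predicts a pin offset of about +17 px from the notch middle, and I measure +17, so the notch is over the pin. Next I'll shut the fingers, come down over the boss and press.

Emit:
jog_arm(plan=[[-0.01,-0.01,-0.3,0,-1],[-0.01,-0.01,-0.6,0,-1],[-0.01,-0.01,-1,0,-1],[-0.01,-0.01,-1,0,-1],[-0.01,-0.01,-1,0,-1],[-0.01,-0.01,-1,0,-1]], squeeze=10)

```text
time: 9.8
tool_pos: [0.5493, 0.2463, 0.1319]
tool_rot: [3.14, -0.001, 1.097]
contact_force: [-0.2, -0.0, -0.2]
opening: 0.0485
grip_force: 0.0
```

Emit:
jog_arm(plan=[[0,0,-0.3,0,-1],[0,0,-0.6,0,-1],[0,0,-0.75,0,-1],[0,0,-0.8,0,-1],[0,0,-0.8,0,-1],[0,0,-0.8,0,-1]])

```text
time: 10.4
tool_pos: [0.5494, 0.2464, 0.0681]
tool_rot: [3.14, -0.002, 1.097]
contact_force: [-0.1, 0.3, -0.3]
opening: 0.0018
grip_force: 0.0
```

Emit:
jog_arm(plan=[[0,0,-0.04,0,-1],[0,0,-0.08,0,-1],[0,0,-0.11,0,-1],[0,0,-0.13,0,-1],[0,0,-0.15,0,-1],[0,0,-0.15,0,-1]])

```text
time: 11.0
tool_pos: [0.5484, 0.246, 0.0544]
tool_rot: [-3.141, 0.0, 1.098]
contact_force: [-0.2, -1.5, 0.7]
opening: 0.0005
grip_force: 0.0
```

Emit:
jog_arm(plan=[[0,0,-0.02,0,-1],[0,0,-0.04,0,-1],[0,0,-0.05,0,-1],[0,0,-0.06,0,-1],[0,0,-0.06,0,-1]])

```text
time: 11.5
tool_pos: [0.5485, 0.246, 0.0503]
tool_rot: [-3.142, 0.0, 1.098]
contact_force: [-2.0, -0.5, 4.7]
opening: 0.0004
grip_force: 2.2
```

Emit:
jog_arm(plan=[[0,0,-0.01,0,-1],[0,0,-0.02,0,-1],[0,0,-0.03,0,-1],[0,0,-0.03,0,-1]])

```text
time: 11.9
tool_pos: [0.5485, 0.2461, 0.0501]
tool_rot: [3.141, -0.0, 1.098]
contact_force: [-6.6, -3.9, 19.5]
opening: 0.0007
grip_force: 10.3
```

It stops hard at z=0.050, which is the home height. I'll lift off and check.

Emit:
jog_arm(plan=[[0,0,0.05,0,-1],[0,0,0.15,0,-1],[0,0,0.5,0,-1],[0,0,1,0,-1],[0,0,1,0,-1]])

```text
time: 12.4
tool_pos: [0.5516, 0.2471, 0.1331]
tool_rot: [3.134, -0.007, 1.098]
contact_force: [-0.0, -0.2, -0.2]
opening: 0.0007
grip_force: 0.0
```

Emit:
jog_arm(plan=[[0,0,0.5,0,-1],[0,0,1,0,-1],[0,0,1,0,-1],[0,0,1,0,-1]])

```text
time: 12.8
tool_pos: [0.5488, 0.2462, 0.208]
tool_rot: [3.14, -0.001, 1.098]
contact_force: [0.4, 0.0, -0.6]
opening: 0.0006
grip_force: 0.0
```

Run:
```python
from h import *
w=cams.read_camera("wrist");s=cams.read_camera("scene");cv2.imwrite("pics/w4.png",w)
a=cv2.resize(w[60:310,200:450],(400,400));b=cv2.resize(s[220:320,270:430],(400,250),interpolation=cv2.INTER_CUBIC)
o=np.zeros((400,800,3),np.uint8);o[:,:400]=a;o[:250,400:]=b
cv2.imwrite("pics/m4.png",np.clip(255*(o/255.)**.6,0,255).astype(np.uint8))
```

```text
(no output)
```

View pics/m4.png

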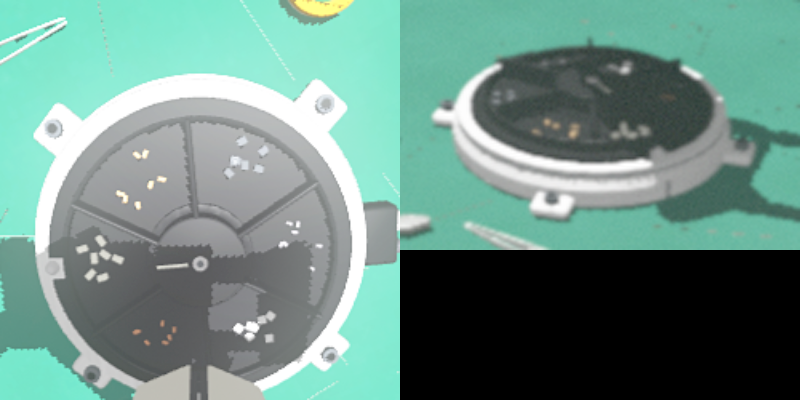

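The carousel sits flat and low on the base, the pin stands in the notch at (54,268), and the parts are still in their pockets. I'm handing it in.

```bash
python3 -c "
from cell import ticket;print(ticket.hand_in())"
```

```text
the job is handed in; nothing more can be done
None
```

I turned the carousel about 60° so its notch is over the pin, pressed it home to a hard stop at the expected height, released it and handed the job in at about 13 s; the last pictures show it flat with the pin in the notch.

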